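Set out the drying board

TASK

Set out the narrow ware board for drying: stand the pot on the middle of the board's square plaster batt and the bear on the middle of its small round batt, both upright. Stand the large lid, knob down as it is, on the bare wood exactly midway between these two batts, then cup the small lid, also knob down, inside the large one. Let go of everything and leave the rubber kidney and the roll of tape where they lie.

Things in the scene. Friction and masses are not known exactly. Their poses are not given: they have to be found in the camera images.
- pot_mid (a point): The pot: small cream thrown pot, open at the top, round, 62 mm across at its widest and 61 mm tall, foot 48 mm across, wall about 6 mm. This point is on its axis half-way up, 30 mm above its foot. z is up. It stands on the table at the start.
- bear_mid (a point): The bear: cream slip-cast sitting bear figure, 87 mm tall, 64 mm (x) by 60 mm (y). This point is half-way up, 43 mm above its underside, over the middle of its base. z is up; y is the line through its two arms, which are 60 mm over their outsides between 22 and 46 mm above its underside; the head above is about 48 mm wide. Which way it faces at the end is free. It stands on the table at the start.
- large_lid_mid (a point): The large lid: domed terracotta jar lid lying upside down like a small bowl, knob underneath. Rim 66 mm across outside and 58 mm inside, 42 mm tall; the wall is upright (66 mm across) from 26 mm above its underside to the rim, below that it narrows to the flat knob, 32 mm across. Its inner floor is 13 mm above its underside, about 32 mm across. This point is on its axis, 21 mm above its underside. z is up. It stands on the table at the start.
- small_lid_mid (a point): The small lid: same kind, upside down on its knob. Rim 54 mm across outside, 50 mm tall; nearly upright wall (53 to 54 mm) from 32 mm above its underside to the rim, below that it narrows to the flat knob, 26 mm across. This point is on its axis, 25 mm above its underside. z is up. Seated inside the large lid its knob stands on the large lid's inner floor and its rim is 21 mm above the large lid's rim. It stands on the table at the start.
- round_batt: Small round plaster drying batt, 92 mm across, 14 mm thick, fixed near one end of the ware board (which end varies; not one of the two big round bats lying on the table nearer the robot). Origin: centre of its underside, on the board's top, 12 mm above the table; its own top is 26 mm above the table.
- square_batt: Square plaster drying batt, 84 mm by 84 mm, 14 mm thick, fixed near the other end of the ware board. Origin: centre of its underside, 12 mm above the table; its own top is 26 mm above the table.
- board_mid (a point): Middle of the top of the ware board, a fixed light wooden plank 110 mm (x) by 340 mm (y), 12 mm thick, lying on the table; this point is on the bare wood midway between the two batts, whose centres are 115 mm to either side of it along the board's y.
- kidney: Bystander: red rubber kidney (scraping tool), 42 x 95 x 9 mm, lying on the table. Origin: centre of its underside. Not to be disturbed.
- tape: Bystander: roll of masking tape lying flat, 110 x 104 x 24 mm. Origin: centre of its underside. Not to be disturbed.
Things that resemble listed ones, but are neither listed nor needed, are in the scene too. Leave any purple look-alike of the part that bears pot_mid alone. What is shaped like the part that bears large_lid_mid but green is not meant.

How it is judged:
By the outcome, as a careful person would: the job done as asked, in the order asked, and still so for the second after the job is handed in, with the robot touching nothing.
It also fails if it takes over 115 s, if anything falls off the work surface, if the arm or the gripper's body presses on something with over 40 N, if the wrist force passes 120 N, or if a joint passes its speed limit or range.

ROBOT

A 6-joint arm with a two-finger parallel gripper is mounted at the origin on the work surface; the furniture and walls round the work are solid. World frame = base frame: x ahead of the robot, y to its left, z up, the work surface at z = 0. Lengths are in m, angles in rad, forces in N, time in s.
With the tool pointing down it reaches from about 0.35 to 0.925 m from the base axis. Payload 6.4 kg.
Tool frame: the origin (TCP) lies on the centre line of the jaws, within the pads' length; the fingertips stand 25 mm ahead of it and the grasp point (between the pads) lies 6 mm ahead of it; z points along the fingers, y is the line along which they close (so a half turn about z gives the same grasp; the last joint's range is limited). The gripper opens to 94 mm and grips with 3 to 60 N. Pads are 16 mm wide; open, the fingers measure 119 mm over their backs; the gripper's body (75 mm by 177 mm) begins 78 mm behind the grasp point.
Start: joints at [0.999, 0.245, 1.558, -0, 1.339, -0.174], TCP at [0.252, 0.599, 0.21] pointing down, gripper open.
Joint ranges: [-3.13, 3.13], [-1.02, 2.26], [0.13, 2.54], [-0.95, 4.09], [0.21, 2.88], [-2.74, 2.74]. Speed limits (rad/s): [2.57, 2.57, 3.14, 3.14, 3.14, 3.14].

INTERFACE

Orientations are given as a rotation vector (axis times angle).
In Python, from plant import ctrl gives the robot as it stands.
- The arm moves only by the shell command python3 -m handwheel 'ROWS'. ROWS is JSON, one flat list of numbers, 7 for each row, row after row: the gripper's target within -1 to 1 (fully open at 1, half-way at 0, shut at -1), then the shift along the tool's x, y, z in m, then the turn, a rotation vector about the tool's x, y, z in rad. A call has exactly 8 rows; each row is the pose to reach, as a shift and turn from the pose commanded when the call began, along the tool's axes at that moment; what a row does not reach only later rows make up. A row lasts 1/10 s, in which the tool goes at most 50 mm and 8.59 degrees, less where a joint would pass 70% of its speed; a pose out of reach is approached as far as the arm can. A call with a gripper value outside its range is refused whole. The fingers move at their own pace and stop on an object; the grip force is fixed at half the most. Time passes only in rows, so rows that repeat a pose let the fingers close, or fill a call up. It gives the time, the measured TCP pose, the force, the opening and the grip force at its end, in the units of the state.
- ctrl.read_state(): the state, without advancing time (a new reading comes with each control period).
- ctrl.grab_frame(name): name is "side" or "top" or "wrist"; returns a dict with "color" (420x560x3 uint8, red, green, blue), "depth" (420x560 float32, m along the optical axis (not along the pixel's ray), 0 where there is no reading), "fovy" (degrees; the focal length in pixels is half the picture's height over the tangent of half this angle, whatever the lens; pixels are square), "cx", "cy" (the principal point, pixels), "world_from_camera" (4x4, takes a point from camera to world coordinates). Camera axes: x right, y down, z forward; pixel columns grow to the right and rows downward; lengths in m; the calibration is good to about 2 mm. A picture is of the moment at which its call begins.
- ctrl.hand_in(): hands the job in; it is judged then, once.
Trained networks look in a picture, given as the dict that the camera call returned (one of the last four; its "shot" number tells which), for a name from the list of things; names that differ only in an ending like _2 or _b are one class to them, and where a whole thing is asked for, a point or a joint stands for the part that bears it (a point fixed in the world has none). Each returns a list of dicts, best first, with "score" (0 to 1); they miss things now and then, are a little off and sometimes report something else, mostly with a low value. They report only what shows in the picture. A call takes as long as a camera call. They do not tell look-alikes from the thing itself.
- ctrl.spot_in(picture, target): "location" ([column, row] in pixels, amid what is visible of it).
- ctrl.trace(picture, target): "pixels" (420x560 bool, what is visible of it) and "location" ([column, row] in pixels, amid what is visible of it).
- ctrl.spot_point(picture, target): "location" ([column, row] in pixels: a listed point, or the origin of a listed thing).
The state is a dict: "t": time; "joints": joint angles; "dq": joint speeds; "tau": joint torques, N m; "tool_pos": TCP position; "ee_rot": TCP orientation; "wrist_force": force on the tool from outside, world axes, zero at the start; "ft_torque": the same for the moment, N m; "grip_width": opening from 0.0 (shut) to 1.0 (fully open); "finger_force": force on a finger pad.
Only numpy, scipy, OpenCV 4.12 (cv2) and the standard library are available. Lean on these libraries where they do the work, as an engineer would, in place of code of your own. Each camera call takes 0.05 s, during which the arm holds its last target. There are 200 camera calls.

## Working session

There is one attempt and no reset: what is moved stays moved. The work goes in short steps, Python scripts to look and compute and a shell command to move; the robot and the scene stay as the last step left them, time stands still between calls to the robot, and variables do not carry over. Pictures are saved under pics/ and viewed, at most 14 in all, crops included, and the job is handed in when it is done.

```bash
mkdir -p pics; cat > h.py <<'E'
import numpy as np, cv2
from plant import ctrl
def K(p):
    h=p["color"].shape[0]; return h/2/np.tan(np.radians(p["fovy"])/2)
def back(p,uv,depth=None,z=None):
    f=K(p);T=np.array(p["world_from_camera"]);u,v=uv
    r=np.array([(u-p["cx"])/f,(v-p["cy"])/f,1.])
    if z is None: return T[:3,:3]@(r*depth)+T[:3,3]
    d=T[:3,:3]@r; return T[:3,3]+d*(z-T[2,3])/d[2]
def cloud(p,mask=None):
    f=K(p);T=np.array(p["world_from_camera"]);D=p["depth"]
    m=D>0
    if mask is not None: m&=mask
    v,u=np.nonzero(m);d=D[m]
    return np.c_[(u-p["cx"])/f*d,(v-p["cy"])/f*d,d]@T[:3,:3].T+T[:3,3], p["color"][m]
def save(p,n): cv2.imwrite(f"pics/{n}.png",p["color"][:,:,::-1])
E
python3 - <<'E'
from h import *
np.set_printoptions(precision=4,suppress=True)
s=ctrl.read_state();print(s["t"],s["tool_pos"],s["ee_rot"])
Z=dict(pot_mid=.03,bear_mid=.043,large_lid_mid=.021,small_lid_mid=.025,round_batt=.012,square_batt=.012,board_mid=.012,kidney=0,tape=0)
for c in("top","side"):
    p=ctrl.grab_frame(c);save(p,c+"0")
    print(c,np.array(p["world_from_camera"])[:3,3])
    for n,z in Z.items():
        for r in ctrl.spot_point(p,n)[:3]: print(n,round(r["score"],2),np.round(r["location"]),back(p,r["location"],z=z))
E
```

```text
0.0 [0.2515 0.5988 0.2092] [-0.6206 -3.079   0.0027]
top [0.3312 0.0464 1.3712]
pot_mid 0.74 [144. 257.] [0.3491 0.5104 0.03  ]
pot_mid 0.72 [183. 195.] [0.5634 0.3927 0.03  ]
pot_mid 0.56 [152. 164.] [0.6676 0.5058 0.03  ]
bear_mid 0.8 [371. 253.] [ 0.3814 -0.2483  0.043 ]
large_lid_mid 0.87 [215. 241.] [0.4086 0.2764 0.021 ]
large_lid_mid 0.57 [352. 222.] [ 0.4853 -0.187   0.021 ]
small_lid_mid 0.56 [177. 234.] [0.431  0.4054 0.025 ]
round_batt 0.59 [249. 203.] [0.5445 0.1674 0.012 ]
square_batt 0.78 [309. 228.] [ 0.462  -0.0415  0.012 ]
board_mid 0.58 [278. 214.] [0.507  0.0648 0.012 ]
kidney 0.79 [426. 249.] [ 0.4037 -0.4477  0.    ]
tape 0.73 [151. 203.] [0.537  0.5085 0.    ]
side [0.0467 1.3316 0.7224]
pot_mid 0.95 [278. 289.] [0.3543 0.5031 0.03  ]
pot_mid 0.87 [179. 266.] [0.6685 0.5    0.03  ]
pot_mid 0.69 [231. 252.] [0.5568 0.3774 0.03  ]
bear_mid 0.53 [331. 179.] [ 0.3925 -0.2814  0.043 ]
large_lid_mid 0.54 [288. 249.] [0.4002 0.2884 0.021 ]
small_lid_mid 0.49 [271. 267.] [0.4119 0.4086 0.025 ]
round_batt 0.74 [260. 228.] [0.5399 0.1807 0.012 ]
square_batt 0.41 [302. 205.] [ 0.455  -0.0517  0.012 ]
board_mid 0.78 [279. 214.] [0.5137 0.0526 0.012 ]
kidney 0.52 [336. 172.] [ 0.4136 -0.4799  0.    ]
```

View pics/top0.png

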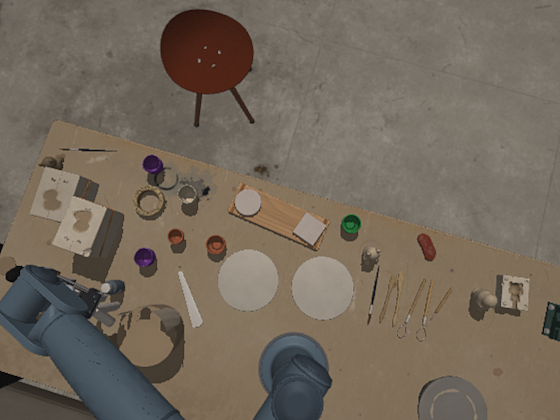

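View pics/side0.png

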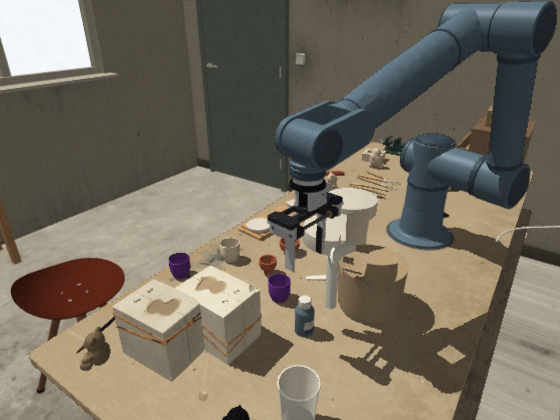

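The top view shows the cream pot at (188,195), the purple look-alikes at (144,257) and (152,164), and the terracotta lids at (215,243) and (176,237), with a green look-alike at (351,224). The bear is at (371,255), the board lies between (247,203) and (309,228), the tape is at (150,203) and the kidney at (427,246). Next I'll refine these with depth.

```bash
cat >> h.py <<'E'
from scipy.spatial.transform import Rotation as R
def go(x,y,zg,axis=None):
    """grasp point target -> shift & turn in tool axes; axis = world angle (deg) of the closing line"""
    s=ctrl.read_state();M=R.from_rotvec(s["ee_rot"]);A=M.as_matrix()
    cands=[]
    if axis is None: cands=[M]
    else:
        for a in(np.radians(axis),np.radians(axis)+np.pi):
            yv=np.array([np.cos(a),np.sin(a),0]);zv=np.array([0,0,-1.]);cands.append(R.from_matrix(np.c_[np.cross(yv,zv),yv,zv]))
    for N in cands:
        tcp=np.array([x,y,zg])-0.006*N.as_matrix()[:,2]
        d=A.T@(tcp-s["tool_pos"]);w=(M.inv()*N).as_rotvec()
        print("t",round(s["t"],2),"shift",d.round(4),"turn",w.round(3),"q1,q6",np.round([s["joints"][0],s["joints"][5]],2))
E
python3 - <<'E'
from h import *
np.set_printoptions(precision=4,suppress=True)
p=ctrl.grab_frame("top")
P,C=cloud(p)
def disc(c,r,lo,hi,n):
    m=(np.hypot(*(P[:,:2]-c).T)<r)&(P[:,2]>lo)&(P[:,2]<hi);Q=P[m]
    if len(Q)<5: print(n,len(Q));return
    rc=cv2.minAreaRect(Q[:,:2].astype(np.float32));cc=cv2.minEnclosingCircle(Q[:,:2].astype(np.float32))
    print(n,len(Q),"rect",rc,"circ",cc,"zmed/max",np.median(Q[:,2]),Q[:,2].max())
disc((.5445,.167),.065,.019,.04,"round");disc((.462,-.0415),.065,.019,.04,"square")
disc((.5634,.3927),.05,.03,.08,"pot");disc((.405,.28),.05,.025,.06,"large");disc((.421,.407),.05,.03,.07,"small")
disc((.385,-.26),.05,.02,.12,"bear");disc((.385,-.26),.05,.06,.12,"bearhead")
disc((.537,.5085),.08,.01,.04,"tape");disc((.403,-.45),.07,.004,.03,"kidney")
disc((.507,.065),.22,.007,.017,"board")
w=ctrl.grab_frame("wrist");save(w,"w0")
s=ctrl.read_state();print(np.array(w["world_from_camera"])[:3],s["tool_pos"],R.from_rotvec(s["ee_rot"]).as_matrix(),w["fovy"])
go(.56,.385,.17,-20)
E
```

```text
round 544 rect ((0.5443393588066101, 0.17311802506446838), (0.08787111937999725, 0.09038345515727997), 0.461016446352005) circ ((0.5475133657455444, 0.17291824519634247), 0.04845813289284706) zmed/max 0.02523553664491096 0.03353498133741506
square 597 rect ((0.462340384721756, -0.03509872406721115), (0.09642664343118668, 0.08404043316841125), 56.41725158691406) circ ((0.45907482504844666, -0.040982816368341446), 0.05589080601930618) zmed/max 0.025059561125160723 0.03411447344917473
pot 118 rect ((0.5611541867256165, 0.3752322494983673), (0.06048223376274109, 0.059383928775787354), 82.70523834228516) circ ((0.5610045194625854, 0.37487557530403137), 0.03136160597205162) zmed/max 0.05042792681390895 0.06489225429518086
large 99 rect ((0.39719831943511963, 0.27301380038261414), (0.06392800062894821, 0.06307703256607056), 50.391273498535156) circ ((0.3972252905368805, 0.2737480103969574), 0.032686661928892136) zmed/max 0.039833030433924055 0.0456478809099472
small 103 rect ((0.41961151361465454, 0.4068650007247925), (0.05049172788858414, 0.05143296346068382), 3.1767632961273193) circ ((0.
[... 1019 characters left out ...]
19035721) zmed/max 0.007981607528202872 0.014272013124966287
board 1825 rect ((0.47056421637535095, 0.08315464854240417), (0.4147374629974365, 0.24078933894634247), 74.14671325683594) circ ((0.4942483901977539, 0.07559965550899506), 0.2092529833316803) zmed/max 0.01138085731799321 0.016943164565438984
[[ 0.3861  0.8867  0.2542  0.1781]
 [ 0.9224 -0.3714 -0.1057  0.6305]
 [ 0.0006  0.2754 -0.9613  0.3843]] [0.2518 0.5992 0.2102] [[-0.9219  0.3874 -0.    ]
 [ 0.3874  0.9219 -0.    ]
 [-0.     -0.     -1.    ]] 67.19826143829431
t 1.1 shift [-0.3671 -0.0781  0.0342] turn [-0.     0.     1.522] q1,q6 [ 1.   -0.17]
t 1.1 shift [-0.3671 -0.0781  0.0342] turn [-0.   -0.   -1.62] q1,q6 [ 1.   -0.17]
```

View pics/w0.png

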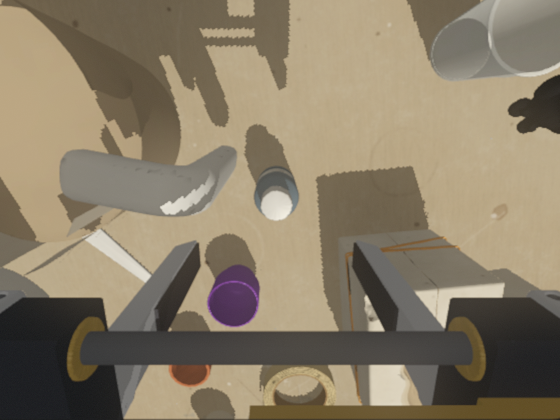

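The wrist view looks ahead of the fingers at the bottle (276,195) and the purple pot (235,297). Moving over the pot now.

```bash
python3 -c "
from h import *
go(.561,.375,.19,20)"
```

```text
t 1.1 shift [-0.3719 -0.087   0.0142] turn [-0.     0.     0.824] q1,q6 [ 1.   -0.17]
t 1.1 shift [-0.3719 -0.087   0.0142] turn [-0.    -0.    -2.318] q1,q6 [ 1.   -0.17]
```

```bash
python3 -m handwheel '[1,-0.05,-0.01,0,0,0,0.1, 1,-0.1,-0.02,0,0,0,0.2, 1,-0.15,-0.035,0.01,0,0,0.3, 1,-0.2,-0.05,0.01,0,0,0.42, 1,-0.245,-0.06,0.01,0,0,0.54, 1,-0.285,-0.07,0.01,0,0,0.65, 1,-0.33,-0.08,0.014,0,0,0.76, 1,-0.372,-0.087,0.014,0,0,0.824]'
python3 - <<'E'
from h import *
w=ctrl.grab_frame("wrist");save(w,"w1")
for r in ctrl.spot_point(w,"pot_mid"): print(r["score"],r["location"],back(w,r["location"],z=.03))
P,C=cloud(w);m=(np.hypot(*(P[:,:2]-[.561,.375]).T)<.05)&(P[:,2]>.055)&(P[:,2]<.075);print(cv2.minEnclosingCircle(P[m][:,:2].astype(np.float32)),np.median(P[m],0))
go(.561,.375,.03,20)
E
```

```text
t: 1.9
tool_pos: [0.5624, 0.3732, 0.1958]
ee_rot: [-1.807, -2.569, 0.001]
wrist_force: [0.1, 0.8, -0.3]
grip_width: 1.002
finger_force: 0.0
0.98 [277.3, 192.2] [0.56353598 0.37594994 0.03      ]
0.8 [413.2, 114.2] [0.66712143 0.50085212 0.03      ]
((0.5636755228042603, 0.373421847820282), 0.03138172999024391) [0.56450692 0.37103068 0.05879968]
t 2.0 shift [ 0.0047 -0.0026  0.16  ] turn [ 0.001  0.001 -0.007] q1,q6 [0.41 0.07]
t 2.0 shift [ 0.0047 -0.0026  0.16  ] turn [ 1.000e-03 -1.000e-03  3.135e+00] q1,q6 [0.41 0.07]
```

View pics/w1.png

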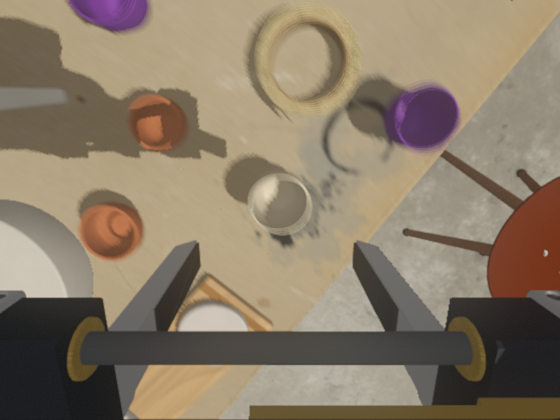

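The pot (281,204) stands clear between the fingers; the dark marks beside it are only stains. The tape is at (307,60) and the lids are at (157,123) and (111,230).

```bash
python3 - <<'E'
from h import *
w=ctrl.grab_frame("wrist");P,C=cloud(w)
for n,c,lo,hi in(("large",(.397,.274),.03,.046),("small",(.42,.407),.04,.054),("pot",(.5635,.374),.05,.066)):
    m=(np.hypot(*(P[:,:2]-c).T)<.05)&(P[:,2]>lo)&(P[:,2]<hi);Q=P[m][:,:2].astype(np.float32)
    print(n,len(Q),cv2.minEnclosingCircle(Q),cv2.minAreaRect(Q))
go(.5635,.3745,.03,20)
E
```

```text
large 1211 ((0.39990267157554626, 0.2720499634742737), 0.03342295065522194) ((0.3996407389640808, 0.27280205488204956), (0.06552960723638535, 0.06466727703809738), 19.663681030273438)
small 985 ((0.42285504937171936, 0.40581122040748596), 0.027009906247258186) ((0.4227936267852783, 0.40565258264541626), (0.05321284756064415, 0.05269844830036163), 20.815555572509766)
pot 612 ((0.5638300776481628, 0.37299448251724243), 0.03144855424761772) ((0.5635005235671997, 0.37331488728523254), (0.06225742772221565, 0.0593169629573822), 18.161035537719727)
t 2.05 shift [0.0009 0.0011 0.16  ] turn [-0.    -0.    -0.003] q1,q6 [0.42 0.07]
t 2.05 shift [0.0009 0.0011 0.16  ] turn [-0.     0.     3.138] q1,q6 [0.42 0.07]
```

```bash
python3 -m handwheel '[1,0,0,0.05,0,0,0, 1,0.001,0,0.1,0,0,0, 1,0.001,0,0.14,0,0,0, 1,0.001,0,0.16,0,0,0, 1,0.001,0,0.16,0,0,0, -1,0.001,0,0.16,0,0,0, -1,0.001,0,0.16,0,0,0, -1,0.001,0,0.16,0,0,0]'; python3 -m handwheel '[-1,0,0,0,0,0,0, -1,0,0,0,0,0,0, -1,0,0,0,0,0,0, -1,0,0,0,0,0,0, -1,0,0,-0.03,0,0,0, -1,0,0,-0.06,0,0,0, -1,0,0,-0.1,0,0,0, -1,0,0,-0.1,0,0,0]'
python3 - <<'E'
from h import *
go(.4605,-.039,.16,20)
go(.4605,-.039,.16,-22)
E
```

```text
t: 2.85
tool_pos: [0.5619, 0.3768, 0.0387]
ee_rot: [1.8, 2.572, 0.005]
wrist_force: [-1.1, 0.1, 0.6]
grip_width: 0.784
finger_force: 0.0
t: 3.65
tool_pos: [0.5637, 0.3773, 0.1423]
ee_rot: [1.799, 2.569, 0.013]
wrist_force: [-0.3, 0.2, 0.1]
grip_width: 0.651
finger_force: 30.0
t 3.65 shift [-0.3559 -0.2391 -0.0263] turn [ 0.01  -0.001 -0.   ] q1,q6 [0.42 0.07]
t 3.65 shift [-0.3559 -0.2391 -0.0263] turn [-1.000e-03 -1.500e-02  3.142e+00] q1,q6 [0.42 0.07]
t 3.65 shift [-0.3559 -0.2391 -0.0263] turn [ 0.009 -0.004  0.733] q1,q6 [0.42 0.07]
t 3.65 shift [-0.3559 -0.2391 -0.0263] turn [ 0.005  0.011 -2.409] q1,q6 [0.42 0.07]
```

```bash
python3 -c "
from h import *
go(.43,-.11,.17,20)"
```

```text
t 3.65 shift [-0.4121 -0.292  -0.0369] turn [ 0.01  -0.001 -0.   ] q1,q6 [0.42 0.07]
t 3.65 shift [-0.4121 -0.292  -0.0369] turn [-1.000e-03 -1.500e-02  3.142e+00] q1,q6 [0.42 0.07]
```

```bash
python3 -m handwheel '[-1,-0.03,-0.02,-0.03,0,0,0, -1,-0.07,-0.05,-0.037,0,0,0, -1,-0.11,-0.078,-0.037,0,0,0, -1,-0.15,-0.106,-0.037,0,0,0, -1,-0.19,-0.134,-0.037,0,0,0, -1,-0.23,-0.162,-0.037,0,0,0, -1,-0.27,-0.19,-0.037,0,0,0, -1,-0.3,-0.213,-0.037,0,0,0]'; python3 -m handwheel '[-1,-0.03,-0.02,0,0,0,0, -1,-0.06,-0.04,0,0,0,0, -1,-0.09,-0.06,0,0,0,0, -1,-0.112,-0.079,0,0,0,0, -1,-0.112,-0.079,0,0,0,0, -1,-0.112,-0.079,0,0,0,0, -1,-0.112,-0.079,0,0,0,0, -1,-0.112,-0.079,0,0,0,0]'
python3 - <<'E'
from h import *
w=ctrl.grab_frame("wrist");save(w,"w2")
P,C=cloud(w)
for n in("square_batt","round_batt","board_mid"):
    for r in ctrl.spot_point(w,n)[:2]: print(n,r["score"],r["location"],back(w,r["location"],z=.012))
for n,c in(("square_batt",(.461,-.038)),("round_batt",(.545,.173))):
    t=ctrl.trace(w,n)
    if not t: continue
    Q,_=cloud(w,t[0]["pixels"]);Q=Q[(Q[:,2]>.02)&(Q[:,2]<.032)][:,:2].astype(np.float32)
    print(n,len(Q),cv2.minAreaRect(Q),cv2.minEnclosingCircle(Q))
s=ctrl.read_state();print(s["tool_pos"])
m=(P[:,2]>.17)&(P[:,2]<.21)&(np.hypot(*(P[:,:2]-s["tool_pos"][:2]).T)<.05)
col=C[m].astype(int);cm=(col.min(1)>110)
Q=P[m][cm];print(len(Q),cv2.minAreaRect(Q[:,:2].astype(np.float32)),np.percentile(Q[:,2],[50,95]))
E
```

```text
t: 4.45
tool_pos: [0.4612, 0.0192, 0.1714]
ee_rot: [-1.802, -2.571, 0.002]
wrist_force: [0.8, 0.2, -1.1]
grip_width: 0.65
finger_force: 30.0
t: 5.25
tool_pos: [0.4272, -0.1101, 0.1728]
ee_rot: [-1.799, -2.574, -0.0]
wrist_force: [-0.8, -0.5, -1.4]
grip_width: 0.651
finger_force: 30.0
square_batt 0.66 [329.3, 149.2] [ 0.46304654 -0.04418306  0.012     ]
board_mid 0.67 [413.7, 58.4] [0.50611477 0.06420277 0.012     ]
square_batt 6860 ((0.4611446261405945, -0.042582180351018906), (0.08396080881357193, 0.08361181616783142), 56.65306854248047) ((0.46126580238342285, -0.04270743578672409), 0.056566767394542694)
round_batt 349 ((0.5596720576286316, 0.12956562638282776), (0.044270820915699005, 0.006807866971939802), 18.59870147705078) ((0.5585864186286926, 0.13279178738594055), 0.022235412150621414)
[ 0.42730421 -0.11082541  0.17325854]
466 ((0.42076218128204346, -0.12506277859210968), (0.03519565612077713, 0.07451734691858292), 80.36495971679688) [0.1945259  0.19567805]
```

View pics/w2.png

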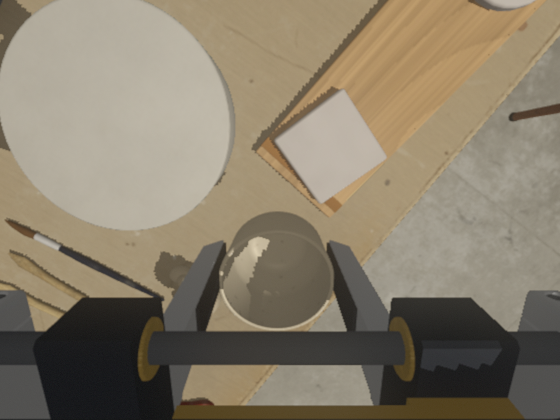

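The square batt is at (330,147), unobstructed. The held pot's rim ellipse spans about columns 219–333 and rows 231–328; next I'll use it to get the pot's offset in the hand.

```bash
cat >> h.py <<'E'
def tool(pt):
    s=ctrl.read_state();A=R.from_rotvec(s["ee_rot"]).as_matrix();return A.T@(np.array(pt)-s["tool_pos"])
E
python3 - <<'E'
from h import *
w=ctrl.grab_frame("wrist");D=w["depth"];P,C=cloud(w)
T=np.array([tool(q) for q in P[::1][:0]])
s=ctrl.read_state();A=R.from_rotvec(s["ee_rot"]).as_matrix();T=(P-s["tool_pos"])@A
for uv in((219,280),(333,280),(276,328),(276,231)): print(uv,tool(back(w,uv,z=.198)).round(4), D[uv[1],min(uv[0],559)])
r=ctrl.trace(w,"pot_mid")[0]["pixels"];Q,_=cloud(w,r);Tq=(Q-s["tool_pos"])@A
for z0 in(-.03,-.025,-.02): 
    m=Tq[:,2]<z0;print(z0,m.sum(),cv2.minEnclosingCircle(Tq[m][:,:2].astype(np.float32)) if m.sum() else 0)
print(np.percentile(Tq[:,2],[0,1,5,50]))
# destination
go(.4611,-.0425,.0585,20)
E
```

```text
(219, 280) [-0.0012 -0.0291 -0.0247] 0.17017701
(333, 280) [-0.0011  0.0308 -0.0247] 0.16809233
(276, 328) [-0.0305  0.0009 -0.0247] 0.17704917
(276, 231) [ 0.0262  0.0008 -0.0247] 0.16238913
-0.03 0 0
-0.025 0 0
-0.02 1318 ((-0.0038348715752363205, 0.000464157375972718), 0.03143998607993126)
[-0.02433514 -0.02287973 -0.02192029  0.00369658]
t 5.65 shift [0.0528 0.0553 0.1088] turn [-0.  0.  0.] q1,q6 [-0.51 -0.86]
t 5.65 shift [0.0528 0.0553 0.1088] turn [-0.    -0.    -3.141] q1,q6 [-0.51 -0.86]
```

```bash
python3 -m handwheel '[-1,0.03,0.03,0,0,0,0, -1,0.056,0.055,0,0,0,0, -1,0.056,0.055,0.04,0,0,0, -1,0.056,0.055,0.07,0,0,0, -1,0.056,0.055,0.09,0,0,0, -1,0.056,0.055,0.1,0,0,0, -1,0.056,0.055,0.108,0,0,0, -1,0.056,0.055,0.108,0,0,0]'; python3 -c "
from h import *
go(.4611,-.0425,.0585,20)"
```

```text
t: 6.45
tool_pos: [0.4596, -0.0398, 0.065]
ee_rot: [-1.802, -2.573, 0.0]
wrist_force: [0.0, 0.3, -0.6]
grip_width: 0.651
finger_force: 30.0
t 6.45 shift [-0.0031  0.0005  0.0005] turn [-0.001 -0.    -0.   ] q1,q6 [-0.33 -0.68]
t 6.45 shift [-0.0031  0.0005  0.0005] turn [-1.000e-03  1.000e-03  3.141e+00] q1,q6 [-0.33 -0.68]
```

```bash
python3 -m handwheel '[-1,0,0,0.001,0,0,0, -1,0,0,0.001,0,0,0, 1,0,0,0.001,0,0,0, 1,0,0,0.001,0,0,0, 1,0,0,0.001,0,0,0, 1,0,0,-0.03,0,0,0, 1,0,0,-0.08,0,0,0, 1,0,0,-0.125,0,0,0]'; python3 -c "
from h import *
go(.37,-.27,.19,20)"
```

```text
t: 7.25
tool_pos: [0.4594, -0.0396, 0.192]
ee_rot: [-1.802, -2.573, 0.0]
wrist_force: [1.0, -0.1, -0.1]
grip_width: 1.001
finger_force: 0.0
t 7.25 shift [-0.1859 -0.1628 -0.004 ] turn [-0. -0. -0.] q1,q6 [-0.33 -0.68]
t 7.25 shift [-0.1859 -0.1628 -0.004 ] turn [-0.     0.     3.142] q1,q6 [-0.33 -0.68]
```

```bash
python3 -m handwheel '[1,-0.037,-0.032,0,0,0,0, 1,-0.074,-0.064,0,0,0,0, 1,-0.11,-0.096,0,0,0,0, 1,-0.147,-0.128,0,0,0,0, 1,-0.186,-0.163,-0.004,0,0,0, 1,-0.186,-0.163,-0.004,0,0,0, 1,-0.186,-0.163,-0.004,0,0,0, 1,-0.186,-0.163,-0.004,0,0,0]'
cat > bear.py <<'E'
from h import *
import sys
np.set_printoptions(precision=4,suppress=True)
w=ctrl.grab_frame("wrist");save(w,sys.argv[1])
P,C=cloud(w)
for r in ctrl.spot_point(w,"bear_mid")[:2]: print("bear pt",r["score"],r["location"],back(w,r["location"],z=.043))
m=(np.hypot(*(P[:,:2]-[.378,-.249]).T)<.06)
for lo,hi in((.004,.02),(.02,.046),(.055,.1)):
    Q=P[m&(P[:,2]>lo)&(P[:,2]<hi)][:,:2].astype(np.float32)
    if len(Q)>9: print(lo,len(Q),cv2.minAreaRect(Q))
m=(np.hypot(*(P[:,:2]-[.4611,-.0425]).T)<.04)&(P[:,2]>.076)&(P[:,2]<.1);Q=P[m][:,:2].astype(np.float32)
if len(Q)>9: print("pot",len(Q),cv2.minEnclosingCircle(Q))
E
python3 bear.py w3
```

```text
t: 8.05
tool_pos: [0.3705, -0.2693, 0.1941]
ee_rot: [-1.801, -2.574, -0.001]
wrist_force: [0.5, 0.0, -0.4]
grip_width: 0.998
finger_force: 0.0
bear pt 0.75 [289.4, 181.3] [ 0.3783 -0.2479  0.043 ]
0.004 433 ((0.3441050946712494, -0.2607871890068054), (0.04515864700078964, 0.054035499691963196), 17.638294219970703)
0.02 498 ((0.3829765319824219, -0.24520528316497803), (0.04902569577097893, 0.05857165530323982), 29.371524810791016)
0.055 1589 ((0.38244521617889404, -0.2474544495344162), (0.04251202195882797, 0.04195196554064751), 67.42367553710938)
pot 678 ((0.46545684337615967, -0.05330837517976761), 0.029535790905356407)
```

View pics/w3.png

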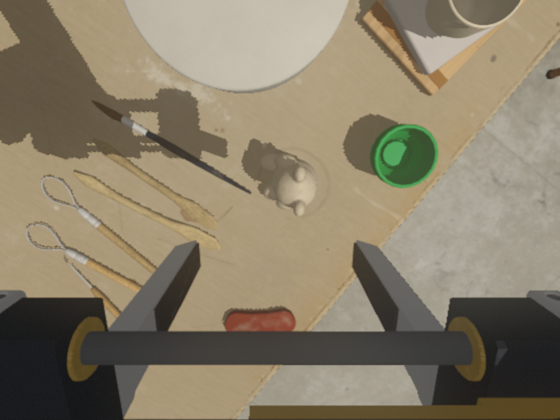

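The pot stands on the square batt at (480,10). The bear is at (295,185), with the green look-alike at (405,157) and the kidney at (260,321). I need a closer crop to get the bear's heading.

```bash
python3 -c "
import cv2
i=cv2.imread('pics/w3.png')[135:240,230:370]
cv2.imwrite('pics/w3c.png',cv2.resize(i,None,fx=5,fy=5,interpolation=3))"
```

```text
(no output)
```

View pics/w3c.png

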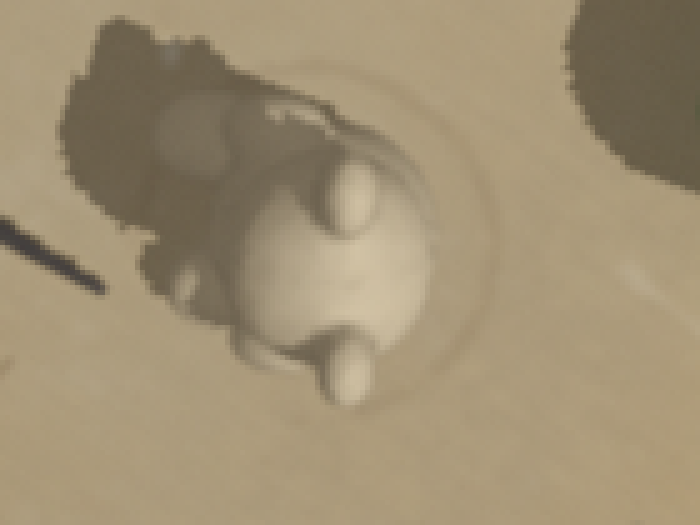

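The ears are at crop (350,195) and (348,368), with the feet to the left at (190,130) and (185,290) and the arm edges near (300,108) and (262,352). So the bear faces left in the image and its arm line runs vertically.

```bash
python3 - <<'E'
from h import *
np.set_printoptions(precision=4,suppress=True)
w=ctrl.grab_frame("wrist")
f=lambda u,v,z: back(w,(230+u/5,135+v/5),z=z)[:2]
a=f(350,195,.08);b=f(348,368,.08);print("ears",a,b,(a+b)/2,np.degrees(np.arctan2(*(a-b)[::-1])))
a=f(300,106,.035);b=f(262,358,.035);print("arms",a,b,(a+b)/2,np.hypot(*(a-b)),np.degrees(np.arctan2(*(a-b)[::-1])))
a=f(165,130,.02);b=f(185,290,.02);print("feet",a,b,(a+b)/2,np.degrees(np.arctan2(*(a-b)[::-1])))
P,C=cloud(w)
d=np.radians(110);e=np.array([np.cos(d),np.sin(d)]);n=np.array([e[1],-e[0]])  # n: -front
m=(np.hypot(*(P[:,:2]-[.378,-.249]).T)<.06)&(P[:,2]>.006)
Q=P[m];L=np.c_[(Q[:,:2]-[.378,-.248])@e,(Q[:,:2]-[.378,-.248])@n,Q[:,2]]
for lo in np.arange(.006,.09,.008):
    k=(L[:,2]>lo)&(L[:,2]<lo+.008)
    if k.sum()>3: print(round(lo,3),k.sum(),"along arm",L[k,0].min(),L[k,0].max(),"fore-aft",L[k,1].min(),L[k,1].max())
E
```

```text
ears [ 0.3813 -0.2316] [ 0.393  -0.2625] [ 0.3871 -0.2471] 110.7515888183603
arms [ 0.3705 -0.2237] [ 0.3822 -0.2777] [ 0.3763 -0.2507] 0.05526059592399494 102.2593534407388
feet [ 0.3457 -0.2402] [ 0.362  -0.2726] [ 0.3539 -0.2564] 116.72160164287533
0.006 131 along arm -0.027996991305389025 0.02611345925166856 fore-aft -0.05863791622077578 -0.012304829124499686
0.014 271 along arm -0.026024925890041954 0.0243239182656435 fore-aft -0.031266602742882565 -0.014390474831644604
0.022 23 along arm -0.0011296937011268842 0.021595667245902107 fore-aft -0.019860202975496417 0.025470205147905954
0.03 169 along arm -0.030396714506451213 0.028617749137725208 fore-aft -0.018728286824851666 0.02971704516579137
0.038 308 along arm -0.031138594950327204 0.028120991141452053 fore-aft -0.015460832421682898 0.027880893348809322
0.054 50 along arm -0.00612741181250816 0.019999153973737766 fore-aft -0.01931116640142023 0.02543398991099182
0.062 288 along arm -0.02164545276051102 0.020124079857814812 fore-aft -0.01726482631460934 0.02522242592137007
0.07 674 along arm -0.020004925446536762 0.02222592721404821 fore-aft -0.01427946528827099 0.02220890810743353
0.078 558 along arm -0.02539249188209792 0.02254149937425784 fore-aft -0.005864246145670086 0.013848020389343133
0.086 18 along arm -0.019302432295618507 0.01716011896463355 fore-aft 0.004615101370859319 0.009019624702548657
```

```bash
python3 -c "
from h import *
go(.378,-.249,.034,111)"
```

```text
t 8.2 shift [0.0161 0.0137 0.1541] turn [ 0.    -0.    -1.586] q1,q6 [-0.88 -1.23]
t 8.2 shift [0.0161 0.0137 0.1541] turn [-0.    -0.     1.556] q1,q6 [-0.88 -1.23]
```

```bash
python3 -m handwheel '[1,0.004,0.003,0,0,0,0.14, 1,0.008,0.006,0,0,0,0.28, 1,0.012,0.009,0,0,0,0.42, 1,0.016,0.014,0,0,0,0.56, 1,0.016,0.014,0,0,0,0.7, 1,0.016,0.014,0,0,0,0.84, 1,0.016,0.014,0,0,0,0.98, 1,0.016,0.014,0,0,0,1.12]'; python3 -m handwheel '[1,0,0,0,0,0,0.14, 1,0,0,0,0,0,0.28, 1,0,0,0,0,0,0.42, 1,0,0,0,0,0,0.436, 1,0,0,0,0,0,0.436, 1,0,0,0.01,0,0,0.436, 1,0,0,0.03,0,0,0.436, 1,0,0,0.03,0,0,0.436]'; python3 -c "
from h import *
go(.378,-.249,.034,111)"
```

```text
t: 9.0
tool_pos: [0.3784, -0.2492, 0.1942]
ee_rot: [-2.896, -1.218, -0.0]
wrist_force: [0.6, -0.4, 0.4]
grip_width: 0.997
finger_force: 0.0
t: 9.8
tool_pos: [0.3764, -0.2487, 0.1612]
ee_rot: [-3.084, -0.57, 0.005]
wrist_force: [0.6, 0.2, 0.2]
grip_width: 0.997
finger_force: 0.0
t 9.8 shift [0.0016 0.0015 0.1212] turn [3.00e-03 9.00e-03 3.14e+00] q1,q6 [-0.84  0.37]
t 9.8 shift [0.0016 0.0015 0.1212] turn [-0.005  0.002 -0.001] q1,q6 [-0.84  0.37]
```

```bash
python3 -m handwheel '[1,0,0,0.045,0,0,0, 1,0,0,0.085,0,0,0, 1,0,0,0.11,0,0,0, 1,0.001,0,0.121,0,0,0, 1,0.001,0,0.121,0,0,0, -1,0.001,0,0.121,0,0,0, -1,0.001,0,0.121,0,0,0, -1,0.001,0,0.121,0,0,0]'; python3 -m handwheel '[-1,0,0,0,0,0,0, -1,0,0,0,0,0,0, -1,0,0,0,0,0,0, -1,0,0,0,0,0,0, -1,0,0,-0.02,0,0,0, -1,0,0,-0.06,0,0,0, -1,0,0,-0.1,0,0,0, -1,0,0,-0.14,0,0,0]'; python3 - <<'E'
from h import *
w=ctrl.grab_frame("wrist");save(w,"w4")
for a in(111,69,20): go(.56,.18,.17,a)
E
```

```text
t: 10.6
tool_pos: [0.3796, -0.2509, 0.0447]
ee_rot: [3.087, 0.568, 0.002]
wrist_force: [-0.4, -0.3, 0.1]
grip_width: 0.781
finger_force: 0.0
t: 11.4
tool_pos: [0.3783, -0.2496, 0.1843]
ee_rot: [-3.089, -0.568, 0.001]
wrist_force: [-0.4, -0.5, -2.1]
grip_width: 0.577
finger_force: 26.5
t 11.45 shift [ 0.3209 -0.3409  0.0135] turn [-0.007 -0.017  3.139] q1,q6 [-0.83  0.37]
t 11.45 shift [ 0.3209 -0.3409  0.0135] turn [ 0.011 -0.004 -0.002] q1,q6 [-0.83  0.37]
t 11.45 shift [ 0.3209 -0.3409  0.0135] turn [ 0.01   0.011 -2.411] q1,q6 [-0.83  0.37]
t 11.45 shift [ 0.3209 -0.3409  0.0135] turn [ 0.009 -0.008  0.731] q1,q6 [-0.83  0.37]
t 11.45 shift [ 0.3209 -0.3409  0.0135] turn [ 0.012  0.005 -1.556] q1,q6 [-0.83  0.37]
t 11.45 shift [ 0.3209 -0.3409  0.0135] turn [ 0.005 -0.012  1.586] q1,q6 [-0.83  0.37]
```

View pics/w4.png

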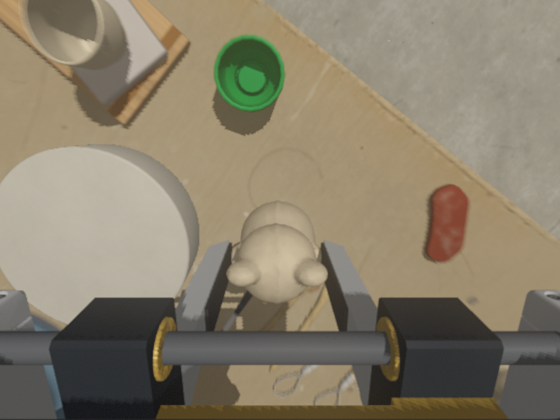

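The bear is held level at (278,255), with its ears level at (240,274) and (312,274). The kidney at (449,222) and the green lid at (249,73) haven't moved. Next I'll carry it to the near side of the round batt.

```bash
python3 -c "
from h import *
go(.44,.135,.17,111)"; python3 -m handwheel '[-1,0.02,-0.03,0,0,0,0, -1,0.04,-0.07,0,0,0,0, -1,0.06,-0.115,0,0,0,0, -1,0.09,-0.16,0,0,0,0, -1,0.12,-0.2,0,0,0,0, -1,0.14,-0.24,0.01,0,0,0, -1,0.16,-0.28,0.01,0,0,0, -1,0.18,-0.31,0.01,0,0,0]'; python3 -c "
from h import *
go(.44,.135,.17,111)"
```

```text
t 11.45 shift [ 0.1927 -0.3416  0.013 ] turn [-0.007 -0.017  3.139] q1,q6 [-0.83  0.37]
t 11.45 shift [ 0.1927 -0.3416  0.013 ] turn [ 0.011 -0.004 -0.002] q1,q6 [-0.83  0.37]
t: 12.25
tool_pos: [0.4358, 0.1062, 0.1724]
ee_rot: [-3.089, -0.571, 0.002]
wrist_force: [0.5, 0.3, -1.7]
grip_width: 0.573
finger_force: 26.4
t 12.25 shift [ 0.0143 -0.0254 -0.0036] turn [2.000e-03 1.000e-03 3.141e+00] q1,q6 [-0.01  1.19]
t 12.25 shift [ 0.0143 -0.0254 -0.0036] turn [-0.001  0.001 -0.001] q1,q6 [-0.01  1.19]
```

```bash
python3 -m handwheel '[-1,0.014,-0.025,0,0,0,0, -1,0.014,-0.025,0,0,0,0, -1,0.014,-0.025,0,0,0,0, -1,0.014,-0.025,0,0,0,0, -1,0.014,-0.025,0,0,0,0, -1,0.014,-0.025,0,0,0,0, -1,0.014,-0.025,0,0,0,0, -1,0.014,-0.025,0,0,0,0]'; python3 - <<'E'
from h import *
np.set_printoptions(precision=4,suppress=True)
w=ctrl.grab_frame("wrist");save(w,"w5");s=ctrl.read_state();A=R.from_rotvec(s["ee_rot"]).as_matrix();print(s["tool_pos"])
for n in("round_batt","board_mid","bear_mid"):
    for r in ctrl.spot_point(w,n)[:2]: print(n,r["score"],r["location"],back(w,r["location"],z=.012))
t=ctrl.trace(w,"round_batt");Q,_=cloud(w,t[0]["pixels"]);Q=Q[(Q[:,2]>.02)&(Q[:,2]<.032)][:,:2].astype(np.float32)
print(len(Q),cv2.minAreaRect(Q),cv2.minEnclosingCircle(Q))
Q,_=cloud(w,ctrl.trace(w,"bear_mid")[0]["pixels"]);T=(Q-s["tool_pos"])@A
T=T[np.hypot(*T[:,:2].T)<.06]
for lo in np.arange(-.05,.04,.008):
    k=(T[:,2]>lo)&(T[:,2]<lo+.008)
    if k.sum()>8: print(round(lo,3),k.sum(),"x",T[k,0].min(),T[k,0].max(),"y",T[k,1].min(),T[k,1].max())
E
```

```text
t: 13.05
tool_pos: [0.4409, 0.1317, 0.1733]
ee_rot: [3.09, 0.567, 0.0]
wrist_force: [-1.4, -0.4, -1.1]
grip_width: 0.577
finger_force: 26.4
[0.4409 0.1318 0.1733]
round_batt 0.87 [278.7, 81.4] [0.5502 0.1705 0.012 ]
board_mid 0.6 [357.3, 160.4] [0.5072 0.065  0.012 ]
7657 ((0.5478484034538269, 0.17076969146728516), (0.09092117846012115, 0.09038221836090088), 78.97021484375) ((0.5479657649993896, 0.1708783060312271), 0.04587481915950775)
-0.05 124 x 0.006311330525870594 0.011923295717077547 y -0.019603056928805027 0.019875025558031157
-0.042 2197 x -0.0049113455653231565 0.01743898207037157 y -0.02406464399708916 0.02450143497262939
-0.034 2032 x -0.013253686856471634 0.02472221986504411 y -0.021751810927271197 0.02319851488754076
-0.026 895 x -0.012456342665692116 0.027268117539064413 y -0.021101583820881245 0.0272404814563559
-0.018 196 x 0.01049832867508395 0.02746640208329636 y -0.020586350244917256 0.021271387076222722
-0.01 82 x -0.0024337189164493995 0.025932097489870406 y -0.02711204658899703 0.027056138558596232
-0.002 946 x -0.0035833127091107362 0.02958220067451019 y -0.027074005505523406 0.027061685489869414
0.006 563 x 0.005453716553838311 0.030936697438198896 y -0.02557349485639645 0.024529083375474138
0.014 194 x 0.00958627319171835 0.03130324290585446 y -0.02265345800974015 0.023795797742774617
0.022 17 x 0.01660320711446405 0.03043314763070027 y -0.01672666992695903 0.0224606539561083
```

View pics/w5.png

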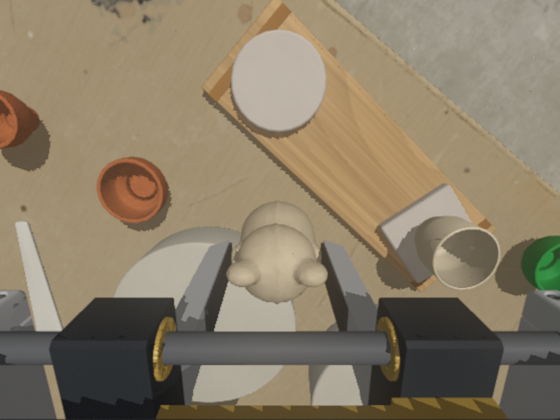

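The bear hangs upright in the grip at (278,255). The round batt is fully visible at (279,81) with its centre at (0.548,0.171). The pot on the square batt is at (458,253), and I'll check how well it's centred later.

```bash
python3 -c "
from h import *
go(.548,.171,.0645,111)"
```

```text
t 13.35 shift [0.1139 0.0017 0.1028] turn [-0.     0.     3.139] q1,q6 [0.04 1.25]
t 13.35 shift [0.1139 0.0017 0.1028] turn [-0.    -0.    -0.003] q1,q6 [0.04 1.25]
```

```bash
python3 -m handwheel '[-1,0.04,0,0,0,0,0, -1,0.08,0.001,0,0,0,0, -1,0.113,0.002,0,0,0,0, -1,0.113,0.002,0.03,0,0,0, -1,0.113,0.002,0.06,0,0,0, -1,0.113,0.002,0.085,0,0,0, -1,0.113,0.002,0.097,0,0,0, -1,0.113,0.002,0.1,0,0,0]'; python3 -m handwheel '[-1,0,0,0,0,0,0, -1,0,0,0,0,0,0, -1,0,0,0.001,0,0,0, -1,0,0,0.002,0,0,0, -1,0,0,0.002,0,0,0, -1,0,0,0.002,0,0,0, -1,0,0,0.002,0,0,0, -1,0,0,0.002,0,0,0]';python3 -c "
from h import *
go(.548,.171,.0645,111)"
```

```text
t: 14.15
tool_pos: [0.5462, 0.1703, 0.0718]
ee_rot: [-3.09, -0.568, 0.004]
wrist_force: [-0.1, -0.5, -0.9]
grip_width: 0.577
finger_force: 26.4
t: 14.95
tool_pos: [0.5472, 0.1704, 0.0713]
ee_rot: [-3.09, -0.568, 0.0]
wrist_force: [0.7, -0.3, -0.4]
grip_width: 0.576
finger_force: 26.4
t 14.95 shift [ 0.001  -0.0003  0.0008] turn [0.    0.    3.139] q1,q6 [0.1  1.31]
t 14.95 shift [ 0.001  -0.0003  0.0008] turn [-0.     0.    -0.003] q1,q6 [0.1  1.31]
```

```bash
python3 -m handwheel '[-1,0,0,0.001,0,0,0, -1,0,0,0.001,0,0,0, -1,0,0,0.001,0,0,0, 1,0,0,0.001,0,0,0, 1,0,0,0.001,0,0,0, 1,0,0,0.001,0,0,0, 1,0,0,0.001,0,0,0, 1,0,0,-0.03,0,0,0]';python3 -c "
from h import *
go(.39,.26,.2,69);go(.39,.26,.2,111)"
```

```text
t: 15.75
tool_pos: [0.5438, 0.17, 0.0974]
ee_rot: [-3.089, -0.568, 0.014]
wrist_force: [0.2, -0.5, -0.1]
grip_width: 0.96
finger_force: 0.0
t 15.75 shift [-0.1126 -0.1391 -0.1073] turn [-1.200e-02  1.000e-03 -2.411e+00] q1,q6 [0.1  1.31]
t 15.75 shift [-0.1126 -0.1391 -0.1073] turn [0.001 0.009 0.73 ] q1,q6 [0.1  1.31]
t 15.75 shift [-0.1126 -0.1391 -0.1073] turn [0.014 0.004 3.139] q1,q6 [0.1  1.31]
t 15.75 shift [-0.1126 -0.1391 -0.1073] turn [-0.002  0.009 -0.003] q1,q6 [0.1  1.31]
```

```bash
python3 -m handwheel '[1,0,0,-0.04,0,0,0, 1,0,0,-0.08,0,0,0, 1,-0.02,-0.02,-0.11,0,0,-0.1, 1,-0.04,-0.05,-0.11,0,0,-0.22, 1,-0.06,-0.08,-0.11,0,0,-0.35, 1,-0.08,-0.11,-0.11,0,0,-0.48, 1,-0.1,-0.14,-0.11,0,0,-0.61, 1,-0.1,-0.15,-0.11,0,0,-0.74]';python3 - <<'E'
from h import *
np.set_printoptions(precision=4,suppress=True)
w=ctrl.grab_frame("wrist");save(w,"w6");P,C=cloud(w)
for n,c,lo,hi in(("large",(.4,.2725),.03,.046),("small",(.423,.406),.04,.054)):
    m=(np.hypot(*(P[:,:2]-c).T)<.05)&(P[:,2]>lo)&(P[:,2]<hi);Q=P[m][:,:2].astype(np.float32)
    if len(Q)>9:print(n,len(Q),cv2.minEnclosingCircle(Q))
p=ctrl.grab_frame("top");P,C=cloud(p)
for n,c,r,lo,hi in(("pot",(.461,-.0425),.045,.06,.1),("bear",(.548,.171),.05,.034,.12),("bearhead",(.548,.171),.05,.09,.12)):
    m=(np.hypot(*(P[:,:2]-c).T)<r)&(P[:,2]>lo)&(P[:,2]<hi);Q=P[m][:,:2].astype(np.float32)
    print(n,len(Q),cv2.minEnclosingCircle(Q),P[m][:,2].max())
cv2.imwrite("pics/t6.png",cv2.resize(p["color"][170:270,200:350,::-1],None,fx=5,fy=5,interpolation=2))
go(.4,.2725,.034,-22)
E
```

```text
t: 16.55
tool_pos: [0.3978, 0.2763, 0.2113]
ee_rot: [-2.668, -1.658, 0.0]
wrist_force: [0.2, -0.9, -0.1]
grip_width: 1.0
finger_force: 0.0
large 806 ((0.3994427025318146, 0.2727760970592499), 0.033019598573446274)
small 838 ((0.42262089252471924, 0.4059959053993225), 0.026974087581038475)
pot 67 ((0.45991918444633484, -0.04115644469857216), 0.030808694660663605) 0.09211758618865429
bear 264 ((0.536409854888916, 0.17095324397087097), 0.03186020255088806) 0.11565338586080154
bearhead 130 ((0.5475274920463562, 0.17242318391799927), 0.02244737558066845) 0.11565338586080154
t 16.65 shift [-0.0029  0.0019  0.1715] turn [ 0.    -0.    -0.081] q1,q6 [0.37 0.84]
t 16.65 shift [-0.0029  0.0019  0.1715] turn [-0.001 -0.001  3.061] q1,q6 [0.37 0.84]
```

View pics/t6.png

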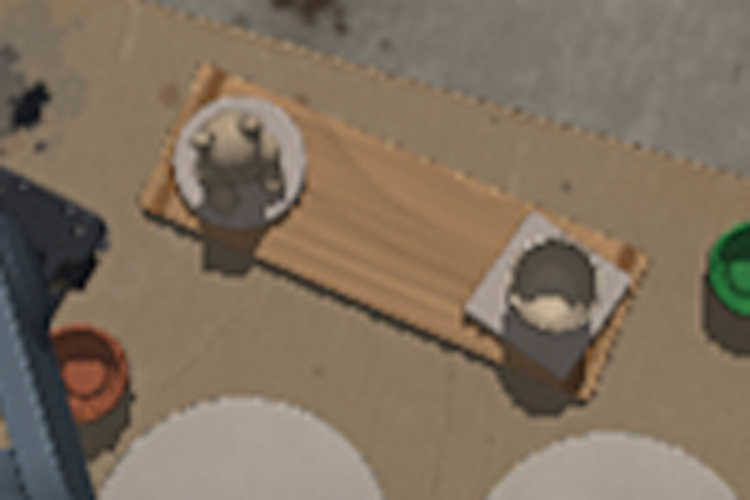

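Both stand upright and close to centre on their batts: the bear at crop (235,160) and the pot at (550,285). Now the large lid.

```bash
python3 -m handwheel '[1,-0.003,0.002,0.03,0,0,-0.08, 1,-0.003,0.002,0.08,0,0,-0.08, 1,-0.003,0.002,0.12,0,0,-0.08, 1,-0.003,0.002,0.15,0,0,-0.08, 1,-0.003,0.002,0.17,0,0,-0.08, 1,-0.003,0.002,0.17,0,0,-0.08, -1,-0.003,0.002,0.17,0,0,-0.08, -1,-0.003,0.002,0.17,0,0,-0.08]'; python3 -m handwheel '[-1,0,0,0,0,0,0, -1,0,0,0,0,0,0, -1,0,0,0,0,0,0, -1,0,0,0,0,0,0, -1,0,0,-0.02,0,0,0, -1,0,0,-0.06,0,0,0, -1,0,0,-0.1,0,0,0, -1,0,0,-0.14,0,0,0]'; python3 -m handwheel '[-1,0,0,0,0,0,0, -1,0,0,0,0,0,0, -1,0,0,0,0,0,0, -1,0,0,0,0,0,0, -1,0,0,0,0,0,0, -1,0,0,0,0,0,0, -1,0,0,0,0,0,0, -1,0,0,0,0,0,0]'; python3 - <<'E'
from h import *
np.set_printoptions(precision=4,suppress=True)
w=ctrl.grab_frame("wrist");s=ctrl.read_state();A=R.from_rotvec(s["ee_rot"]).as_matrix();print(s["tool_pos"])
Q,_=cloud(w,ctrl.trace(w,"large_lid_mid")[0]["pixels"]);T=(Q-s["tool_pos"])@A;T=T[np.hypot(*T[:,:2].T)<.06]
print(np.percentile(T[:,2],[1,5,20,50]))
k=T[:,2]<np.percentile(T[:,2],2)+.006;print(cv2.minEnclosingCircle(T[k][:,:2].astype(np.float32)))
go(.5045,.0643,.17,-22)
E
```

```text
t: 17.45
tool_pos: [0.4024, 0.2717, 0.0428]
ee_rot: [2.608, 1.751, 0.005]
wrist_force: [0.4, 0.3, -0.1]
grip_width: 0.866
finger_force: 0.0
t: 18.25
tool_pos: [0.4003, 0.2712, 0.1825]
ee_rot: [2.607, 1.753, -0.001]
wrist_force: [0.5, -0.2, -1.6]
grip_width: 0.69
finger_force: 30.0
t: 19.05
tool_pos: [0.4008, 0.2714, 0.1811]
ee_rot: [-2.607, -1.753, 0.0]
wrist_force: [0.4, -0.5, -1.5]
grip_width: 0.694
finger_force: 30.0
[0.4008 0.2714 0.1812]
[0.0003 0.0009 0.0023 0.0214]
((-0.0003479579754639417, 0.00013340392615646124), 0.03311285749077797)
t 19.15 shift [-0.1527  0.1742  0.0052] turn [ 0.    -0.    -0.003] q1,q6 [0.36 0.75]
t 19.15 shift [-0.1527  0.1742  0.0052] turn [-0.    -0.     3.139] q1,q6 [0.36 0.75]
```

```bash
python3 -m handwheel '[-1,-0.025,0.03,0,0,0,0, -1,-0.05,0.058,0,0,0,0, -1,-0.075,0.087,0,0,0,0, -1,-0.1,0.116,0,0,0,0, -1,-0.125,0.145,0,0,0,0, -1,-0.152,0.174,0,0,0,0, -1,-0.152,0.174,0.02,0,0,0, -1,-0.152,0.174,0.06,0,0,0]'; python3 -m handwheel '[-1,0,0,0,0,0,0, -1,0,0,0,0,0,0, -1,0,0,0,0,0,0, -1,0,0,0,0,0,0, -1,0,0,0,0,0,0, -1,0,0,0,0,0,0, -1,0,0,0,0,0,0, -1,0,0,0,0,0,0]';  python3 -c "
from h import *
go(.5045,.0643,.0475,-22)"
```

```text
t: 19.95
tool_pos: [0.5082, 0.0635, 0.124]
ee_rot: [2.605, 1.747, 0.01]
wrist_force: [-0.2, -0.3, -1.3]
grip_width: 0.693
finger_force: 30.0
t: 20.75
tool_pos: [0.5046, 0.065, 0.1214]
ee_rot: [2.607, 1.753, 0.0]
wrist_force: [-0.7, 0.2, -1.2]
grip_width: 0.692
finger_force: 30.0
t 20.75 shift [-0.0007  0.0001  0.0679] turn [ 0.    -0.    -0.003] q1,q6 [-0.1   0.29]
t 20.75 shift [-0.0007  0.0001  0.0679] turn [-0.    -0.     3.139] q1,q6 [-0.1   0.29]
```

```bash
python3 -m handwheel '[-1,-0.001,0,0.03,0,0,0, -1,-0.001,0,0.05,0,0,0, -1,-0.001,0,0.06,0,0,0, -1,-0.001,0,0.065,0,0,0, -1,-0.001,0,0.067,0,0,0, -1,-0.001,0,0.067,0,0,0, -1,-0.001,0,0.067,0,0,0, -1,-0.001,0,0.067,0,0,0]'; python3 -c "
from h import *
go(.5045,.0643,.0475,-22)"
```

```text
t: 21.55
tool_pos: [0.5048, 0.064, 0.055]
ee_rot: [2.606, 1.752, 0.002]
wrist_force: [0.6, -0.3, -0.1]
grip_width: 0.692
finger_force: 30.0
t 21.55 shift [ 0.0001 -0.0004  0.0015] turn [ 0.002 -0.    -0.003] q1,q6 [-0.1   0.29]
t 21.55 shift [ 0.0001 -0.0004  0.0015] turn [-1.000e-03 -3.000e-03  3.139e+00] q1,q6 [-0.1   0.29]
```

```bash
python3 -m handwheel '[-1,0,0,0.001,0,0,0, -1,0,0,0.001,0,0,0, -1,0,0,0.001,0,0,0, 1,0,0,0.001,0,0,0, 1,0,0,0.001,0,0,0, 1,0,0,0.001,0,0,0, 1,0,0,0.001,0,0,0, 1,0,0,-0.02,0,0,0]'; python3 -m handwheel '[1,0,0,-0.05,0,0,0, 1,0,0,-0.09,0,0,0, 1,0,0,-0.12,0,0,0, 1,0,0,-0.13,0,0,0, 1,0,0,-0.13,0,0,0, 1,0,0,-0.13,0,0,0, 1,0,0,-0.13,0,0,0, 1,0,0,-0.13,0,0,0]'; python3 - <<'E'
from h import *
np.set_printoptions(precision=4,suppress=True)
w=ctrl.grab_frame("wrist");save(w,"w7");P,C=cloud(w)
m=(np.hypot(*(P[:,:2]-[.5045,.0643]).T)<.05)&(P[:,2]>.044)&(P[:,2]<.06);Q=P[m][:,:2].astype(np.float32)
print("large",len(Q),cv2.minEnclosingCircle(Q),np.median(P[m][:,2]))
go(.4225,.406,.19,-22)
E
```

```text
t: 22.35
tool_pos: [0.5017, 0.0642, 0.0718]
ee_rot: [-2.604, -1.75, 0.008]
wrist_force: [-0.6, 0.3, 0.5]
grip_width: 0.999
finger_force: 0.0
t: 23.15
tool_pos: [0.5032, 0.0642, 0.2023]
ee_rot: [-2.605, -1.752, 0.004]
wrist_force: [-0.2, 0.9, -0.5]
grip_width: 1.003
finger_force: 0.0
large 868 ((0.5045560598373413, 0.06373640894889832), 0.03310172259807587) 0.052979461066575945
t 23.2 shift [ 0.286 -0.204  0.007] turn [-0.003  0.001 -0.003] q1,q6 [-0.1   0.29]
t 23.2 shift [ 0.286 -0.204  0.007] turn [0.001 0.004 3.138] q1,q6 [-0.1   0.29]
```

View pics/w7.png

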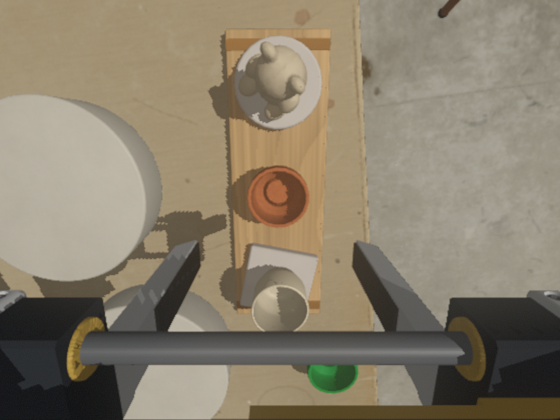

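The large lid stands midway at (278,197), with the bear at (277,80) and the pot at (280,300). Next is the small lid.

```bash
python3 -m handwheel '[1,0.036,-0.026,0,0,0,0, 1,0.072,-0.052,0,0,0,0, 1,0.108,-0.078,0,0,0,0, 1,0.144,-0.103,0,0,0,0, 1,0.18,-0.128,0,0,0,0, 1,0.216,-0.154,0,0,0,0, 1,0.252,-0.18,0,0,0,0, 1,0.286,-0.204,0,0,0,0]'; python3 -m handwheel '[1,0,0,0,0,0,0, 1,0,0,0,0,0,0, 1,0,0,0.03,0,0,0, 1,0,0,0.07,0,0,0, 1,0,0,0.08,0,0,0, 1,0,0,0.08,0,0,0, 1,0,0,0.08,0,0,0, 1,0,0,0.08,0,0,0]'; python3 -c "
from h import *
go(.4225,.406,.0525,-22)"
```

```text
t: 24.0
tool_pos: [0.4221, 0.4077, 0.2035]
ee_rot: [-2.607, -1.754, 0.002]
wrist_force: [0.4, 0.5, 0.1]
grip_width: 1.001
finger_force: 0.0
t: 24.8
tool_pos: [0.4247, 0.4064, 0.1266]
ee_rot: [2.607, 1.752, 0.006]
wrist_force: [0.2, 0.7, -0.5]
grip_width: 0.996
finger_force: 0.0
t 24.8 shift [-0.0014 -0.002   0.0681] turn [ 0.002 -0.003 -0.004] q1,q6 [0.57 0.96]
t 24.8 shift [-0.0014 -0.002   0.0681] turn [-5.000e-03 -3.000e-03  3.138e+00] q1,q6 [0.57 0.96]
```

```bash
python3 -m handwheel '[1,-0.001,-0.001,0.03,0,0,0, 1,-0.001,-0.001,0.05,0,0,0, 1,-0.001,-0.001,0.064,0,0,0, 1,-0.001,-0.001,0.064,0,0,0, 1,-0.001,-0.001,0.064,0,0,0, 1,-0.001,-0.001,0.064,0,0,0, 1,-0.001,-0.001,0.064,0,0,0, 1,-0.001,-0.001,0.064,0,0,0]'; python3 -c "
from h import *
go(.4225,.406,.0525,-22)"
```

```text
t: 25.6
tool_pos: [0.4224, 0.4057, 0.0611]
ee_rot: [2.607, 1.753, 0.002]
wrist_force: [-0.1, 0.1, -0.6]
grip_width: 0.994
finger_force: 0.0
t 25.6 shift [ 0.0003 -0.      0.0026] turn [ 0.001 -0.001 -0.003] q1,q6 [0.57 0.96]
t 25.6 shift [ 0.0003 -0.      0.0026] turn [-2.000e-03 -1.000e-03  3.139e+00] q1,q6 [0.57 0.96]
```

```bash
python3 -m handwheel '[1,0,0,0.003,0,0,0, 1,0,0,0.003,0,0,0, -1,0,0,0.003,0,0,0, -1,0,0,0.003,0,0,0, -1,0,0,0.003,0,0,0, -1,0,0,0.003,0,0,0, -1,0,0,0.003,0,0,0, -1,0,0,0.003,0,0,0]'; python3 -m handwheel '[-1,0,0,0,0,0,0, -1,0,0,0,0,0,0, -1,0,0,-0.02,0,0,0, -1,0,0,-0.05,0,0,0, -1,0,0,-0.09,0,0,0, -1,0,0,-0.13,0,0,0, -1,0,0,-0.13,0,0,0, -1,0,0,-0.13,0,0,0]'; python3 - <<'E'
from h import *
np.set_printoptions(precision=4,suppress=True)
w=ctrl.grab_frame("wrist");save(w,"w8");s=ctrl.read_state();A=R.from_rotvec(s["ee_rot"]).as_matrix();print(s["tool_pos"])
Q,_=cloud(w,ctrl.trace(w,"small_lid_mid")[0]["pixels"]);T=(Q-s["tool_pos"])@A;T=T[np.hypot(*T[:,:2].T)<.06]
print(np.percentile(T[:,2],[1,5,20,50]))
k=T[:,2]<np.percentile(T[:,2],2)+.006;print(cv2.minEnclosingCircle(T[k][:,:2].astype(np.float32)))
B=T[k];print(np.c_[B,np.ones(len(B))].shape,np.linalg.lstsq(np.c_[B[:,:2],np.ones(len(B))],B[:,2],rcond=None)[0])
go(.5046,.064,.17,-22)
E
```

```text
t: 26.4
tool_pos: [0.4219, 0.4054, 0.0573]
ee_rot: [2.607, 1.753, 0.0]
wrist_force: [-0.0, -0.0, -0.3]
grip_width: 0.528
finger_force: 0.0
t: 27.2
tool_pos: [0.4223, 0.4056, 0.1882]
ee_rot: [2.607, 1.753, 0.003]
wrist_force: [0.4, 0.1, -0.5]
grip_width: 0.005
finger_force: 0.0
[0.4215 0.4051 0.1865]
[0.136  0.1368 0.1379 0.1588]
((0.0018403882859274745, 0.0013798705767840147), 0.02696230448782444)
(648, 4) [-0.0051 -0.0001  0.1377]
t 27.3 shift [-0.284   0.206   0.0099] turn [-0.002  0.002 -0.003] q1,q6 [0.57 0.96]
t 27.3 shift [-0.284   0.206   0.0099] turn [0.004 0.003 3.139] q1,q6 [0.57 0.96]
```

View pics/w8.png

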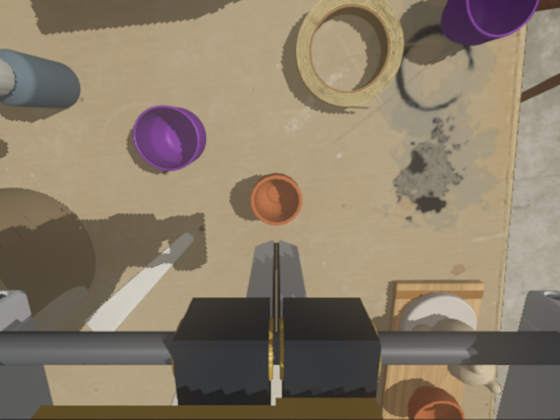

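The fingers closed above the lid without catching it. The small lid is unmoved at (275,199). I'll measure where the fingertips really are.

```bash
python3 - <<'E'
from h import *
np.set_printoptions(precision=4,suppress=True)
w=ctrl.grab_frame("wrist");s=ctrl.read_state();A=R.from_rotvec(s["ee_rot"]).as_matrix();D=w["depth"]
for u in(262,270,284,292):
  for v in(240,243,246,250,260,275,290):
    if D[v,u]>0: print(u,v,tool(back(w,(u,v),depth=D[v,u])).round(4))
go(.4225,.406,.0465,-22)
E
```

```text
262 240 [-0.0617 -0.0164  0.1856]
262 243 [ 0.0107 -0.0075 -0.0019]
262 246 [ 0.0097 -0.0074 -0.004 ]
262 250 [ 0.0105 -0.0071 -0.0117]
262 260 [ 0.0101 -0.0066 -0.0237]
262 275 [ 0.0094 -0.0059 -0.0388]
262 290 [ 0.0103 -0.0053 -0.0539]
270 240 [ 0.0102 -0.0029  0.0043]
270 243 [ 0.0103 -0.0028 -0.0008]
270 246 [ 0.0102 -0.0028 -0.005 ]
270 250 [ 0.0101 -0.0027 -0.0107]
270 260 [ 0.01   -0.0024 -0.0234]
270 275 [ 0.0101 -0.0021 -0.04  ]
270 290 [ 0.0101 -0.0018 -0.0535]
284 240 [-0.0614  0.0104  0.1849]
284 243 [ 0.0103  0.0054 -0.0008]
284 246 [ 0.0103  0.0053 -0.0054]
284 250 [ 0.0099  0.0052 -0.0101]
284 260 [ 0.01    0.0049 -0.0234]
284 275 [ 0.0098  0.0045 -0.0395]
284 290 [ 0.0096  0.0042 -0.0526]
292 240 [-0.0628  0.0204  0.1886]
292 243 [-0.0651  0.0202  0.1844]
292 246 [ 0.0102  0.0099 -0.0051]
292 250 [ 0.0107  0.0096 -0.0121]
292 260 [ 0.0105  0.009  -0.0244]
292 275 [ 0.0101  0.0083 -0.04  ]
292 290 [ 0.0096  0.0076 -0.0527]
t 27.35 shift [0.0022 0.0012 0.1327] turn [-0.002  0.003 -0.003] q1,q6 [0.57 0.96]
t 27.35 shift [0.0022 0.0012 0.1327] turn [0.005 0.003 3.138] q1,q6 [0.57 0.96]
```

The visible tips end about 5 mm ahead of the TCP, not 25 mm, so they passed just above the rim. I'll re-grasp with the TCP at 0.040 m.

```bash
python3 -m handwheel '[1,0.002,0.001,0,0,0,0, 1,0.002,0.001,0,0,0,0, 1,0.002,0.001,0,0,0,0, 1,0.002,0.001,0,0,0,0, 1,0.002,0.001,0,0,0,0, 1,0.002,0.001,0,0,0,0, 1,0.002,0.001,0.03,0,0,0, 1,0.002,0.001,0.06,0,0,0]'; python3 -m handwheel '[1,0,0,0.03,0,0,0, 1,0,0,0.06,0,0,0, 1,0,0,0.075,0,0,0, 1,0,0,0.08,0,0,0, 1,0,0,0.08,0,0,0, 1,0,0,0.08,0,0,0, 1,0,0,0.08,0,0,0, 1,0,0,0.08,0,0,0]';python3 -c "
from h import *
go(.4225,.406,.034,-22)"
```

```text
t: 28.15
tool_pos: [0.4245, 0.4074, 0.1278]
ee_rot: [2.607, 1.753, 0.005]
wrist_force: [-0.1, 0.4, -0.5]
grip_width: 0.649
finger_force: 0.0
t: 28.95
tool_pos: [0.4243, 0.4073, 0.0485]
ee_rot: [2.607, 1.753, 0.003]
wrist_force: [1.1, -0.7, 0.9]
grip_width: 0.996
finger_force: 0.0
t 28.95 shift [-0.0019 -0.0012  0.0085] turn [ 0.001 -0.002 -0.003] q1,q6 [0.57 0.96]
t 28.95 shift [-0.0019 -0.0012  0.0085] turn [-3.000e-03 -2.000e-03  3.139e+00] q1,q6 [0.57 0.96]
```

```bash
python3 -m handwheel '[1,-0.002,-0.001,0.0085,0,0,0, 1,-0.002,-0.001,0.0085,0,0,0, -1,-0.002,-0.001,0.0085,0,0,0, -1,-0.002,-0.001,0.0085,0,0,0, -1,-0.002,-0.001,0.0085,0,0,0, -1,-0.002,-0.001,0.0085,0,0,0, -1,-0.002,-0.001,0.0085,0,0,0, -1,-0.002,-0.001,0.0085,0,0,0]'; python3 -m handwheel '[-1,0,0,0,0,0,0, -1,0,0,0,0,0,0, -1,0,0,0,0,0,0, -1,0,0,0,0,0,0, -1,0,0,0,0,0,0, -1,0,0,0,0,0,0, -1,0,0,0,0,0,0, -1,0,0,0,0,0,0]'
```

```text
t: 29.75
tool_pos: [0.422, 0.4054, 0.0388]
ee_rot: [2.607, 1.753, 0.0]
wrist_force: [0.5, -0.5, 0.1]
grip_width: 0.557
finger_force: 30.0
t: 30.55
tool_pos: [0.422, 0.4054, 0.0388]
ee_rot: [2.607, 1.753, 0.0]
wrist_force: [0.1, -1.0, -0.1]
grip_width: 0.561
finger_force: 30.0
```

```bash
python3 -m handwheel '[-1,0,0,-0.02,0,0,0, -1,0,0,-0.05,0,0,0, -1,0,0,-0.09,0,0,0, -1,0,0,-0.13,0,0,0, -1,0,0,-0.15,0,0,0, -1,0,0,-0.15,0,0,0, -1,0,0,-0.15,0,0,0, -1,0,0,-0.15,0,0,0]'; python3 - <<'E'
from h import *
np.set_printoptions(precision=4,suppress=True)
w=ctrl.grab_frame("wrist");save(w,"w9");s=ctrl.read_state();A=R.from_rotvec(s["ee_rot"]).as_matrix();print(s["tool_pos"])
Q,_=cloud(w,ctrl.trace(w,"small_lid_mid")[0]["pixels"]);T=(Q-s["tool_pos"])@A;T=T[np.hypot(*T[:,:2].T)<.06]
print(np.percentile(T[:,2],[1,5,20,50]))
k=T[:,2]<np.percentile(T[:,2],2)+.006;print(cv2.minEnclosingCircle(T[k][:,:2].astype(np.float32)))
go(.5046,.064,.18,-22)
E
```

```text
t: 31.35
tool_pos: [0.4207, 0.4046, 0.1862]
ee_rot: [-2.607, -1.753, 0.007]
wrist_force: [0.4, -0.1, -1.3]
grip_width: 0.561
finger_force: 30.0
[0.4207 0.4046 0.1862]
[-0.0117 -0.0111 -0.01    0.0052]
((0.0008394347387365997, 7.727476622676477e-05), 0.027153300121426582)
t 31.45 shift [-0.2839  0.2061  0.0009] turn [-0.002  0.003 -0.003] q1,q6 [0.57 0.96]
t 31.45 shift [-0.2839  0.2061  0.0009] turn [0.005 0.004 3.139] q1,q6 [0.57 0.96]
```

View pics/w9.png

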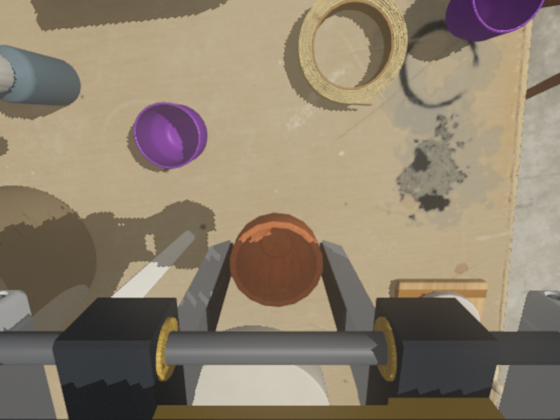

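The small lid is held level in the fingers at (277,258), and the tape at (352,48) hasn't moved.

```bash
python3 -m handwheel '[-1,-0.036,0.026,0,0,0,0, -1,-0.072,0.052,0,0,0,0, -1,-0.108,0.078,0,0,0,0, -1,-0.144,0.103,0,0,0,0, -1,-0.18,0.128,0,0,0,0, -1,-0.216,0.154,0,0,0,0, -1,-0.252,0.18,0,0,0,0, -1,-0.285,0.206,0,0,0,0]'; python3 -m handwheel '[-1,0,0,0,0,0,0, -1,0,0,0,0,0,0, -1,0,0,0.02,0,0,0, -1,0,0,0.05,0,0,0, -1,0,0,0.07,0,0,0, -1,0,0,0.07,0,0,0, -1,0,0,0.07,0,0,0, -1,0,0,0.07,0,0,0]'; python3 -c "
from h import *
go(.5046,.064,.0575,-22)"
```

```text
t: 32.25
tool_pos: [0.5046, 0.0618, 0.1877]
ee_rot: [-2.607, -1.752, 0.002]
wrist_force: [0.5, 0.3, -0.3]
grip_width: 0.563
finger_force: 30.0
t: 33.05
tool_pos: [0.506, 0.0643, 0.1202]
ee_rot: [2.605, 1.753, 0.003]
wrist_force: [-0.3, -0.4, -0.6]
grip_width: 0.56
finger_force: 30.0
t 33.05 shift [-0.0008 -0.0013  0.0566] turn [ 0.002 -0.001 -0.002] q1,q6 [-0.1   0.29]
t 33.05 shift [-0.0008 -0.0013  0.0566] turn [-1.00e-03 -3.00e-03  3.14e+00] q1,q6 [-0.1   0.29]
```

```bash
python3 -m handwheel '[-1,-0.001,-0.001,0,0,0,0, -1,-0.001,-0.001,0.015,0,0,0, -1,-0.001,-0.001,0.025,0,0,0, -1,-0.001,-0.001,0.035,0,0,0, -1,-0.001,-0.001,0.042,0,0,0, -1,-0.001,-0.001,0.048,0,0,0, -1,-0.001,-0.001,0.052,0,0,0, -1,-0.001,-0.001,0.052,0,0,0]'; python3 -m handwheel '[-1,0,0,0.001,0,0,0, -1,0,0,0.002,0,0,0, -1,0,0,0.003,0,0,0, -1,0,0,0.003,0,0,0, -1,0,0,0.003,0,0,0, -1,0,0,0.003,0,0,0, -1,0,0,0.003,0,0,0, -1,0,0,0.003,0,0,0]'; python3 -c "
from h import *
go(.5046,.064,.0575,-22)"
```

```text
t: 33.85
tool_pos: [0.5035, 0.0631, 0.0662]
ee_rot: [-2.607, -1.752, 0.001]
wrist_force: [0.0, 0.2, -0.1]
grip_width: 0.564
finger_force: 30.0
t: 34.65
tool_pos: [0.5039, 0.0631, 0.0638]
ee_rot: [2.607, 1.753, 0.0]
wrist_force: [-0.8, 0.3, -0.9]
grip_width: 0.56
finger_force: 30.0
t 34.65 shift [0.0011 0.0004 0.0003] turn [ 0.    -0.    -0.003] q1,q6 [-0.1   0.29]
t 34.65 shift [0.0011 0.0004 0.0003] turn [-0.    -0.     3.139] q1,q6 [-0.1   0.29]
```

```bash
python3 -m handwheel '[-1,0,0,0.001,0,0,0, -1,0,0,0.001,0,0,0, 1,0,0,0.001,0,0,0, 1,0,0,0.001,0,0,0, 1,0,0,0.001,0,0,0, 1,0,0,0.001,0,0,0, 1,0,0,0.001,0,0,0, 1,0,0,-0.02,0,0,0]'; python3 -m handwheel '[1,0,0,-0.05,0,0,0, 1,0,0,-0.09,0,0,0, 1,0,0,-0.13,0,0,0, 1,-0.03,0,-0.13,0,0,0, 1,-0.03,0,-0.13,0,0,0, 1,-0.03,0,-0.13,0,0,0, 1,-0.03,0,-0.13,0,0,0, 1,-0.03,0,-0.13,0,0,0]'; python3 - <<'E'
from h import *
np.set_printoptions(precision=4,suppress=True)
w=ctrl.grab_frame("wrist");save(w,"w10");P,C=cloud(w)
for n,c,r,lo,hi in(("large rim",(.5045,.064),.05,.046,.058),("small rim",(.5045,.064),.05,.068,.085),("pot",(.461,-.0425),.04,.076,.1),("bear",(.546,.171),.05,.09,.12)):
    m=(np.hypot(*(P[:,:2]-c).T)<r)&(P[:,2]>lo)&(P[:,2]<hi);Q=P[m][:,:2].astype(np.float32)
    if len(Q)>9: print(n,len(Q),cv2.minEnclosingCircle(Q),np.percentile(P[m][:,2],[5,50,95]))
E
```

```text
t: 35.45
tool_pos: [0.5014, 0.0633, 0.0814]
ee_rot: [-2.604, -1.751, 0.007]
wrist_force: [0.5, 0.5, -0.0]
grip_width: 0.995
finger_force: 0.0
t: 36.25
tool_pos: [0.4922, 0.0359, 0.2128]
ee_rot: [-2.605, -1.753, 0.002]
wrist_force: [-0.6, -0.3, -0.2]
grip_width: 1.001
finger_force: 0.0
large rim 1106 ((0.5045944452285767, 0.063807412981987), 0.03288267180323601) [0.0468 0.0528 0.0548]
small rim 640 ((0.5047701001167297, 0.06386242806911469), 0.02693958394229412) [0.0696 0.0712 0.0726]
pot 728 ((0.46272388100624084, -0.04225783050060272), 0.031682901084423065) [0.0768 0.0836 0.0861]
bear 2323 ((0.5531207323074341, 0.17285321652889252), 0.024479450657963753) [0.0926 0.1028 0.1112]
```

View pics/w10.png

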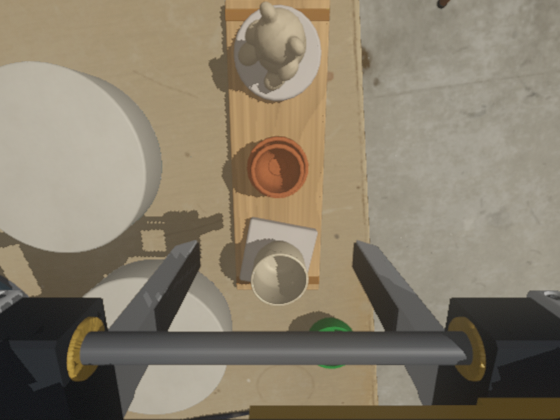

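The small lid sits concentric inside the large one at (278,167), and the bear and pot stand on their batts. The gripper is clear, so I'm handing in.

```bash
python3 -c "
from plant import ctrl
print(ctrl.hand_in())"
```

```text
the job is handed in; nothing more can be done
None
```

The job is handed in at about 36 s: the pot is on the square batt, the bear on the round one, and the large lid midway with the small lid cupped inside. The small lid took a second grasp, and I didn't touch the kidney or the tape.

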